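# Refit the hob knob and hold it pressed in

## Robot

A 6-joint arm with a two-finger parallel gripper is mounted at the origin on the work surface; the furniture and walls round the work are solid. World frame = base frame: x ahead of the robot, y to its left, z up, the work surface at z = 0. Lengths are in m, angles in rad, forces in N, time in s.
With the tool pointing down it reaches from about 0.375 to 0.9 m from the base axis. Payload 3.1 kg.
Tool frame: the origin (TCP) lies at the centre of the arm's flange, where the gripper is bolted on; the fingertips stand 173 mm ahead of it and the grasp point (between the pads) lies 155 mm ahead of it; z points along the fingers, y is the line along which they close (so a half turn about z gives the same grasp; the last joint's range is limited). The gripper opens to 85 mm and grips with 20 to 120 N. Pads are 22 mm wide; open, the fingers measure 114 mm over their backs; the gripper's body (76 mm by 85 mm) begins 54 mm behind the grasp point. The pads swing forward as they close: fully open they stand 13 mm farther back than shut.
Start: joints at [1.121, 0.527, 1.433, -0, 1.181, -0.178], TCP at [0.167, 0.602, 0.405] pointing down, gripper open.
Joint ranges: [-3.08, 3.08], [-0.75, 2.2], [0.22, 2.44], [-1.43, 4.57], [0, 2.65], [-2.85, 2.85]. Speed limits (rad/s): [2.79, 2.79, 3.14, 3.14, 3.14, 3.14].

## Interface

Orientations are given as a rotation vector (axis times angle).
In Python, from cell import env, vision gives the robot as it stands.
- The arm moves only by the shell command python3 -m crank 'ROWS' [OPENING] [FORCE]. ROWS is JSON, a list that holds one entry, the list of rows, each a list of 6 numbers: the shift along the tool's x, y, z in units of 0.03 m (1.0 is 0.03 m), then the turn, a rotation vector about the tool's x, y, z in units of 8 degrees (1.0 is 8 degrees). In form: [[[tx, ty, tz, rx, ry, rz], ...]]. A call has exactly 8 rows; each row shifts and turns the commanded pose from where the row before left it, along the tool's axes as they then stand; what a row does not reach is not made up. A row lasts 1/10 s, in which the tool goes at most 50 mm and 8.59 degrees, less where a joint would pass 70% of its speed; a pose out of reach is approached as far as the arm can. A call with a number of a shift or a turn outside -1 to 1 is refused whole. A call with a gripper value outside its range is refused whole. OPENING is the closure, from -1 (fully open) to 1 (shut), set as the call begins (- or left out, the last holds). The fingers move at their own pace and stop on an object; FORCE is the grip in N (left out, the last holds). Time passes only in rows, so rows that do not move let the fingers close, or fill a call up. It gives the time, the measured TCP pose, the force, the opening and the grip force at its end, in the units of the state.
- env.get_state(): the state, without advancing time (a new reading comes with each control period).
- vision.read_camera(name): name is "scene" or "top"; returns a dict with "frame" (420x560x3 uint8, blue, green, red), "range_z" (420x560 float32, m along the optical axis (not along the pixel's ray), 0 where there is no reading), "K" (3x3 intrinsics, pixels), "rvec" (rotation vector, rad) and "tvec" (3), from world to camera coordinates, as OpenCV has them. Camera axes: x right, y down, z forward; pixel columns grow to the right and rows downward; lengths in m; the calibration is good to about 2 mm. A picture is of the moment at which its call begins.
- env.close_job(): hands the job in; it is judged then, once.
Trained networks look in the newest picture that a camera, given by its name, has taken for a name from the list of things; names that differ only in an ending like _2 or _b are one class to them, and where a whole thing is asked for, a point or a joint stands for the part that bears it (a point fixed in the world has none). Each returns a list of dicts, best first, with "p" (0 to 1); they miss things now and then, are a little off and sometimes report something else, mostly with a low value. They report only what shows in the picture. A call takes as long as a camera call. They do not tell look-alikes from the thing itself.
- vision.recognise(query, camera): "at" ([column, row] in pixels, amid what is visible of it).
- vision.pinpoint(query, camera): "at" ([column, row] in pixels: a listed point, or the origin of a listed thing).
The state is a dict: "clock": time; "joint_positions": joint angles; "joint_vel": joint speeds; "joint_efforts": joint torques, N m; "tcp_pos": TCP position; "tcp_rot": TCP orientation; "wrist_force": force on the tool from outside, world axes, zero at the start; "torque": the same for the moment, N m; "finger_gap": finger opening in m; "grip_force": force on a finger pad.
Only numpy, scipy, OpenCV 4.12 (cv2) and the standard library are available. Lean on these libraries where they do the work, as an engineer would, in place of code of your own. Each camera call takes 0.05 s, during which the arm holds its last target. There are 200 camera calls.

## Task

The control knob of the small gas hob has been washed and is drying in the slotted rack. Draw it up out of its slot, turn it so that its D-shaped hole matches the bare D-shaped spindle on the hob, push it fully home and go on pressing it in as far as the spindle's spring lets it go, as you would to light the burner. Finish while the gripper is still holding the knob pressed in, and leave the jar lid, the salt shaker and the spice jar where they are.

Things in the scene. Friction and masses are not known exactly. Their poses are not given: they have to be found in the camera images.
- knob: loose black flat knob, 60 g, upright: blade 46 mm long (local x -22 to +24), 12 mm thick (y), 44 mm high; its foot, up to 16 mm, swells to a round boss 20 mm across. Origin: mouth of the bore, centre of the underside; z up. Bore: open below, 15 mm deep, D-shaped, diameter 13.2 mm, flat 1.1 mm from the axis on the nose (+x) side, mouth chamfered 0.5 mm
- knob_nose (a point): top of the knob's nose end, at its x = +24 mm, 42 mm above the underside. The blade tapers to this narrow nose from x = +11 mm (white line on top); the tail end is blunt. Above the boss, the sides from x = -20 to +11 mm are flat and parallel: grip there, 12 mm wide
- rack: fixed draining rack, bamboo board 92 (local x) x 140 mm (y); origin under its centre on the worktop. Five steel wire loops along x, tops 36 mm up, leave four 22 mm slots. The knob stands in one outer slot (y = +39 or -39 mm), blade along the slot, nose to the rack's +x, underside 13 mm and top 57 mm above the worktop; the jar lid in the other
- hob: fixed steel tabletop gas hob, 240 (local x) x 300 mm (y), deck 62.5 mm up; origin under its centre, front to -x. Burner and dark pan support (176 mm square, centred at y = +35 mm, top 98 mm up) on the left; at x = 0, y = -108 mm a dark round bezel, 54 mm, 2 mm high, with the bare spindle in its middle and a white off dot at its back (+x)
- spindle_tip (a point): centre of the top of the bare steel spindle, 25 mm above the deck when released; axes as the hob's, z up. 12 mm rod cut nearly to half-round, its flat 0.5 mm from the axis and facing local +x (back of the hob, off dot); 0.5 mm chamfer at the tip; it cannot turn. The knob fits nose to +x; fully home its origin is 15 mm below this point
- spindle (a joint): how far the spindle is pressed in against its return spring, m: 0 released, 0.005 at the stop; 3 N starts to move it, 6 N takes it to the stop; springs back when released
- jar_lid: loose steel screw lid of a jar, 50 mm across, 18 mm thick, standing on edge in the rack (origin at its centre); leave it there
- salt_shaker: loose glass salt shaker, 44 mm across, 90 mm high, behind the hob; leave it there
- spice_jar: loose spice jar with dark lid, 41 mm across, 105 mm high, behind the hob; leave it there
There are look-alikes about, which are no part of the job. What is shaped like the knob but orange is not meant.

How it is judged:
On the way, in this order (a step that is already met when the one before it is completed fails the run):
1. the knob is drawn up out of the rack: held by the gripper more than 60 mm above the worktop, touching the rack no more (height (world z) of knob above 0.06 m and contact force between the fingers and knob above 1 N and contact force between knob and rack below 0.05 N), for 0.1 s.
2. the knob is fully home on the spindle, nose to the back (z of knob in the frame of spindle_tip below -0.0125 m and horizontal distance between knob and spindle_tip below 0.002 m and angle between knob's own z axis and vertical below 0.12 rad and angle between the x axis of knob and the x axis of spindle_tip, either way round below 0.25 rad and x of knob_nose in the frame of spindle_tip above 0.02 m), for 0.1 s.
At the end, for the whole second after the job is handed in: Knob home on the spindle (bore end within 2.5 mm of the tip, axes within 2 mm, upright within 7 deg, nose to the back within 14 deg), still touched by the gripper (over 2 N), which keeps the spindle pressed in over 3.5 of its 5 mm; jar lid, salt shaker and spice jar within 20 mm of their places (all of step 2 and value of joint spindle above 0.0035 m and contact force between the fingers and knob above 2 N and distance of each of jar_lid, salt_shaker, spice_jar from where it was at the start of the episode below 0.02 m); the arm keeps its last pose, push and grip.
It fails at once if the jar lid, salt shaker or spice jar is disturbed (moved over 30 mm) (distance of any of jar_lid, salt_shaker, spice_jar from where it was at the start of the episode above 0.03 m).
It also fails if it takes over 45 s, if anything falls off the work surface, if the arm or the gripper's body presses on something with over 40 N, if the wrist force passes 120 N, or if a joint passes its speed limit or range.

## Working session

There is one attempt and no reset: what is moved stays moved. The work goes in short steps, Python scripts to look and compute and a shell command to move; the robot and the scene stay as the last step left them, time stands still between calls to the robot, and variables do not carry over. Pictures are saved under pics/ and viewed, at most 10 in all, crops included, and the job is handed in when it is done.

```bash
mkdir -p pics; ls; cat > h.py <<'E'
import numpy as np,cv2
from cell import env,vision
def cam(n):
    c=vision.read_camera(n); R=cv2.Rodrigues(np.array(c["rvec"],float))[0]; c["R"]=R; c["t"]=np.array(c["tvec"],float).reshape(3); return c
def ray(c,p):
    d=c["R"].T@(np.linalg.inv(c["K"])@[p[0],p[1],1.]); return -c["R"].T@c["t"],d
def atz(c,p,z):
    o,d=ray(c,p); return o+d*(z-o[2])/d[2]
def atdepth(c,p):
    u,v=int(round(p[0])),int(round(p[1])); o,d=ray(c,p); return o+d*float(c["range_z"][v,u])
def proj(c,P):
    q=c["K"]@(c["R"]@np.array(P,float)+c["t"]); return q[:2]/q[2]
E
python3 - <<'E'
from h import *
for n in("scene","top"):
    c=cam(n); cv2.imwrite(f"pics/{n}0.png",c["frame"]); print(n,-c["R"].T@c["t"],c["K"][0,0])
    for q in("knob","knob_nose","rack","hob","spindle_tip","jar_lid"):
        for f in("recognise","pinpoint"):
            for r in getattr(vision,f)(q,n)[:4]:
                print(q,f,np.round(r["at"],1),round(r["p"],2),np.round(atdepth(c,r["at"]),3))
E
```

```text
pics
scene [-0.21355248  0.8709036   0.71967562] 465.2450268399702
knob recognise [229.5 265.5] 0.8 [0.458 0.24  0.041]
knob recognise [263.7 290.9] 0.54 [0.342 0.246 0.028]
knob pinpoint [262.4 298.6] 0.8 [0.345 0.248 0.005]
knob pinpoint [229.9 274.2] 0.54 [0.452 0.246 0.021]
knob_nose recognise [233.2 269.3] 0.66 [0.444 0.242 0.038]
knob_nose recognise [261.2 290.1] 0.51 [0.351 0.245 0.025]
knob_nose pinpoint [220.1 262. ] 0.77 [0.471 0.259 0.056]
knob_nose pinpoint [270.4 288.1] 0.6 [0.323 0.245 0.046]
knob_nose pinpoint [223.9 248. ] 0.43 [0.517 0.201 0.045]
rack recognise [232.4 268.9] 0.65 [0.447 0.241 0.037]
rack recognise [223.8 244.1] 0.54 [0.517 0.201 0.057]
rack pinpoint [227.7 268.5] 0.76 [0.456 0.248 0.037]
hob recognise [320.5 214.4] 0.95 [ 0.412 -0.073  0.064]
hob recognise [235.  266.3] 0.54 [0.446 0.233 0.04 ]
hob pinpoint [319.8 218.4] 0.85 [ 0.399 -0.051  0.066]
spindle_tip pinpoint [322.2 220. ] 0.18 [ 0.39  -0.05   0.064]
jar_lid recognise [221.5 246.6] 0.59 [0.52  0.207 0.051]
jar_lid pinpoint [222.9 248.5] 0.75 [0.516 0.205 0.047]
top [ 0.31375006 -0.03351513 
[... 174 characters left out ...]
.446 0.227 0.056]
knob pinpoint [156.9 294.5] 0.64 [0.337 0.233 0.024]
knob_nose recognise [156.4 290.4] 0.68 [0.346 0.229 0.044]
knob_nose recognise [160.  244.4] 0.58 [0.449 0.228 0.057]
knob_nose pinpoint [151.4 302.5] 0.53 [0.319 0.238 0.044]
knob_nose pinpoint [147.5 238.1] 0.46 [0.47  0.274 0.009]
rack recognise [171.6 235.5] 0.58 [0.478 0.215 0.011]
rack pinpoint [169.5 234.8] 0.97 [0.479 0.22  0.012]
rack pinpoint [345.5 148.3] 0.46 [ 0.702 -0.2    0.051]
hob recognise [316.2 249. ] 0.73 [ 0.449 -0.129  0.073]
hob pinpoint [313.6 251.4] 0.81 [ 0.442 -0.122  0.082]
spindle_tip pinpoint [361.3 233.6] 0.5 [ 0.489 -0.232  0.066]
jar_lid recognise [177.7 217.6] 0.45 [ 0.314 -0.034  0.998]
```

```bash
python3 -c "
from cell import env;s=env.get_state();print(s)"
```

```text
{'clock': 1.3, 'joint_positions': array([ 1.12148442e+00,  5.27503656e-01,  1.43270559e+00,  4.72744785e-05,
        1.18138437e+00, -1.78522294e-01]), 'joint_vel': array([-0.00031274, -0.00160549,  0.00014721,  0.00027581,  0.00088661,
        0.00081708]), 'joint_efforts': array([ 4.99923008e-04, -4.42322588e+01, -1.78421652e+01, -2.37799286e-04,
        6.84254264e-04,  9.01639169e-06]), 'tcp_pos': array([0.1671536 , 0.60221218, 0.40470636]), 'tcp_rot': array([-4.24079212e-01, -3.11279585e+00, -1.97707347e-05]), 'wrist_force': array([ 0.14090613,  0.37941409, -0.78842452]), 'torque': array([0.06603009, 0.01883415, 0.01054518]), 'grip_force': 0.0, 'finger_gap': 0.08558855151004383}
```

View pics/scene0.png

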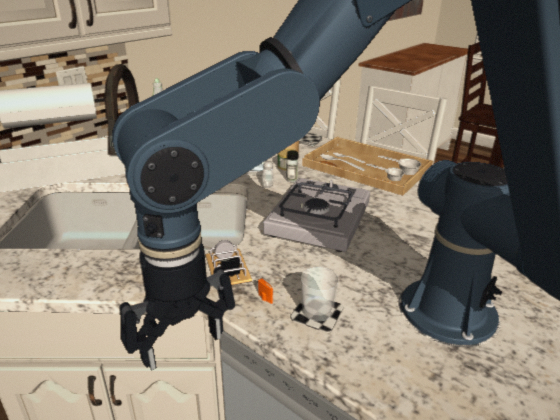

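View pics/top0.png

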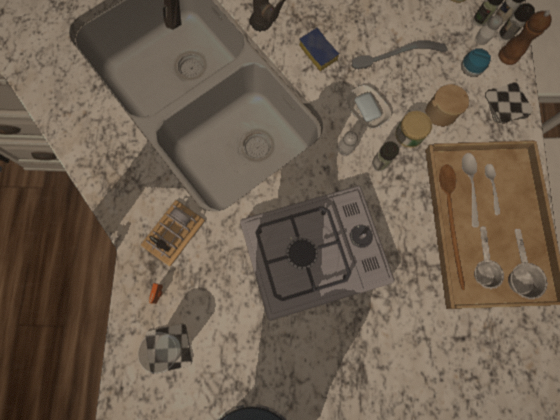

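The top view shows two candidates. The black knob is in the rack at (160,244), in the slot near the robot. The orange look-alike lies loose at (157,293) and is rejected for its colour. The jar lid is in the far slot at about (180,215), and the bare spindle is at (361,235).

```bash
python3 - <<'E'
from h import *
c=cam("top"); f=c["frame"]
a=cv2.resize(f[190:275,130:215],(400,400),interpolation=cv2.INTER_CUBIC)
b=cv2.resize(f[205:265,330:390],(400,400),interpolation=cv2.INTER_CUBIC)
cv2.imwrite("pics/crop1.png",np.clip(np.hstack([a,b])*1.6,0,255).astype(np.uint8))
# heights map points
v,u=np.mgrid[0:420,0:560]; d=c["range_z"]
P=((np.linalg.inv(c["K"])@np.stack([u.ravel(),v.ravel(),np.ones(u.size)]))*d.ravel()-c["t"][:,None]).T@c["R"]
P=P.reshape(420,560,3)
np.save("P.npy",P)
# hob deck rect
m=((P[...,2]>.055)&(P[...,2]<.07)).astype(np.uint8); m[:,:235]=0;m[:,400:]=0;m[:180]=0;m[325:]=0
m2=((P[...,2]>.055)&(P[...,2]<.11)).astype(np.uint8); m2[:,:235]=0;m2[:,400:]=0;m2[:180]=0;m2[325:]=0
n,l,s,_=cv2.connectedComponentsWithStats(m2); k=1+np.argmax(s[1:,4])
q=np.argwhere(l==k); X=np.float32([P[i,j,:2] if P[i,j,2]<.07 else P[i,j,:2] for i,j in q])
print("hob rect",cv2.minAreaRect(X),"deck z",np.median(P[...,2][m>0]))
# rack board
w=P[190:275,130:215]; mm=(w[...,2]>.006)&(w[...,2]<.08); n,l,s,_=cv2.connectedComponentsWithStats(mm.astype(np.uint8)); k=1+np.argmax(s[1:,4]); print("rack",cv2.minAreaRect(np.float32(w[l==k][:,:2])))
print("spindle z", np.round(P[226:244:2,352:372:2,2]*1000))
print("rack z",np.round(P[205:262:3,145:205:3,2]*1000).astype(int))
E
```

```text
hob rect ((0.450035959482193, -0.12923884391784668), (0.23690460622310638, 0.29710423946380615), 18.660411834716797) deck z 0.06261847781948615
rack ((0.4879801273345947, 0.21469728648662567), (0.09215961396694183, 0.139787957072258), 56.947723388671875)
spindle z [[62. 62. 63. 66. 63. 61. 64. 66. 64. 61.]
 [63. 65. 60. 65. 62. 64. 62. 66. 63. 63.]
 [63. 64. 61. 62. 63. 62. 63. 64. 65. 65.]
 [64. 65. 63. 62. 62. 65. 62. 64. 65. 65.]
 [63. 67. 62. 63. 63. 89. 84. 62. 65. 64.]
 [64. 64. 65. 68. 74. 87. 85. 66. 62. 64.]
 [63. 61. 61. 65. 62. 66. 64. 63. 62. 64.]
 [66. 64. 67. 65. 67. 65. 62. 64. 62. 64.]
 [64. 63. 64. 66. 64. 62. 66. 64. 66. 67.]]
rack z [[  2   0  -1  -3   1   2  -2   1  -2  13   9   8  10   8  -3  -1  -1   0
  -37 -38]
 [ -1  -1   2   3  -1  -1   3  -3  12   9  52  37   8   9  10   0  -5  -1
   -4  -4]
 [  2  -1   1  -1   2   0  -4  11  12  49  56  60  35   9  10  10  11   1
   -1  -1]
 [ -1  -1   0  -4   1   0  -1  33   8  57  56  58  60   9  36  11  11  10
    2   2]
 [ -1   3  -3   0  -1   2   8  11  10  37  58  59  53  51  48  35  10  11
    9   2]
 [  1  -1   1  
[... 475 characters left out ...]
   8   0
    0   3]
 [  5   9  58  59  42  10  37   9  11   9   8  10  32  10  11  12   1  -1
   -2   0]
 [ 11  36  12  56  52  60  32  38  13  11  12  12   7  10   9   0  -3   2
    2   0]
 [ 12  10  37   9  57  55  58  11  11  31   8  10  13  12  -3  -1  -2   0
    1   0]
 [ 10  10   7  34  13  34  57  47  23  14  26  11  11   7   1  -1  -2   0
    2  -2]
 [  3  10  10  10  11  37  12  31  11   9  11  10   7   3   0  -1  -1  -1
   -1   0]
 [ -2   1   3  11  12   8  34  10   9  11  10   6  -3   3  -1  -2  -1   0
   -1  -2]
 [ -2  -3  -1   0  12  12   8   9  22   9   7  -2  -3  -1   0   2   1  -3
    0  -1]
 [  0  -2   2   2   0   8  11  10  10   7   4   0  -2   1   4   0   0   1
   -2   2]]
```

View pics/crop1.png

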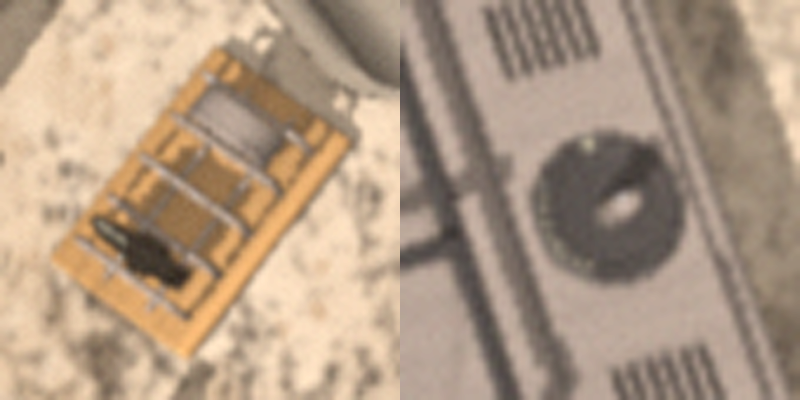

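The crop shows the black knob in the slot nearest the robot, its narrow nose with the white line pointing up-left at about full pixel (153,239) and its blunt tail at (169,247). The spindle is at about (362,236), with the off dot above it. So the rack's yaw is about 57° with the knob at y=+39, and the hob's yaw is about 19°.

```bash
python3 - <<'E'
from h import *
Ps=[];F=[]
v,u=np.mgrid[0:420,0:560]
for i in range(8):
    c=cam("top"); F.append(c["frame"].astype(float)); Ps.append(c["range_z"])
d=np.median(np.array(Ps),0); f=np.mean(F,0)
P=(((np.linalg.inv(c["K"])@np.stack([u.ravel(),v.ravel(),np.ones(u.size)]))*d.ravel()-c["t"][:,None]).T@c["R"]).reshape(420,560,3)
g=f.mean(2)
# knob: dark & high
w=np.zeros((420,560),bool); w[228:262,140:180]=1
m=w&(P[...,2]>.045)&(P[...,2]<.07); X=P[m]; print("knob px",m.sum(),"z",np.median(X[:,2]))
r=cv2.minAreaRect(np.float32(X[:,:2])); print("knob rect",r)
for yaw in (57,):
    a=np.radians(yaw); e=np.array([np.cos(a),np.sin(a)]); n=np.array([-e[1],e[0]])
    s=X[:,:2]@e; t=X[:,:2]@n
    print("extent",np.sort(s)[[0,3,-4,-1]],np.sort(t)[[0,3,-4,-1]])
    mid=(s.min()+s.max())/2-.001; mt=(t.min()+t.max())/2
    print("origin est",mid*e+mt*n)
_,_,vt=np.linalg.svd(X[:,:2]-X[:,:2].mean(0)); print("pca yaw",np.degrees(np.arctan2(vt[0,1],vt[0,0])))
# deck rectangles, edges
w=np.zeros((420,560),bool); w[180:325,235:400]=1
m=w&(P[...,2]>.057)&(P[...,2]<.068)
n_,l,st,_=cv2.connectedComponentsWithStats(m.astype(np.uint8)); k=1+np.argmax(st[1:,4]); print("hob",cv2.minAreaRect(np.float32(P[l==k][:,:2])))
w=np.zeros((420,560),bool); w[190:275,130:215]=1
m=w&(P[...,2]>.006)&(P[...,2]<.014)
print("rack",cv2.minAreaRect(np.float32(P[m][:,:2])))
# bezel: dark circle
w=np.zeros((420,560),bool); w[218:256,345:382]=1
mb=(w&(g<np.median(g[205:265,335:345])*0.75)).astype(np.uint8)
print("g ref",np.median(g[205:225,352:372]),np.round(g[236,340:385]).astype(int),np.round(g[215:258,361]).astype(int))
m=w&(P[...,2]>.075)
print("spindle px",np.argwhere(m).mean(0)[::-1],m.sum(),np.median(P[m],0))
big=cv2.resize(f[215:257,340:384],None,fx=13,fy=13,interpolation=cv2.INTER_CUBIC); cv2.imwrite("pics/sp.png",np.clip(big*1.8,0,255))
c=cam("scene"); S=c["frame"]
p=proj(c,[.486,-.232,.0875]); print("scene spindle",p); x,y=map(int,p)
print("pin",[(np.round(q["at"],1),q["p"]) for q in vision.pinpoint("spindle_tip","scene")])
E
```

```text
knob px 100 z 0.05651224867810366
knob rect ((0.4556116759777069, 0.23644377291202545), (0.045293886214494705, 0.01192681398242712), 57.078773498535156)
extent [0.42379603 0.42432147 0.46590918 0.46908835] [-0.25930183 -0.2589647  -0.24774744 -0.24737064]
origin est [0.45507085 0.23560245]
pca yaw -122.7590217623319
hob ((0.45106858015060425, -0.13008132576942444), (0.22461286187171936, 0.28630998730659485), 18.258625030517578)
rack ((0.48800432682037354, 0.21482603251934052), (0.0921776071190834, 0.1398995816707611), 57.260963439941406)
g ref 100.75 [111 105  83  72  67  61  77 102 108  90  65  72  57  51  52  53  53  54
  55  64  78  93 103 111 102  79  56  54  54  54  54  53  69  97  85  88
 103  94  81  84  86  86  87  90  90] [106 107 109 109 108 108 107 108 106  89  66  56  59  57  55  57  53  52
  45  54  83  93  89  78  62  56  55  56  53  47  52  55  73  97 105 105
 107 108 106 107 107 107 107]
spindle px [362.58823529 235.29411765] 17 [ 0.48215376 -0.23097744  0.08738394]
scene spindle [330.97299814 180.18549101]
pin [(array([229.3, 273.4]), 0.2)][ WARN:0@7.268] global loadsave.cpp:1063 imwrite_ Unsupported depth image for selected encoder is fallbacked to CV_8U.
```

View pics/sp.png

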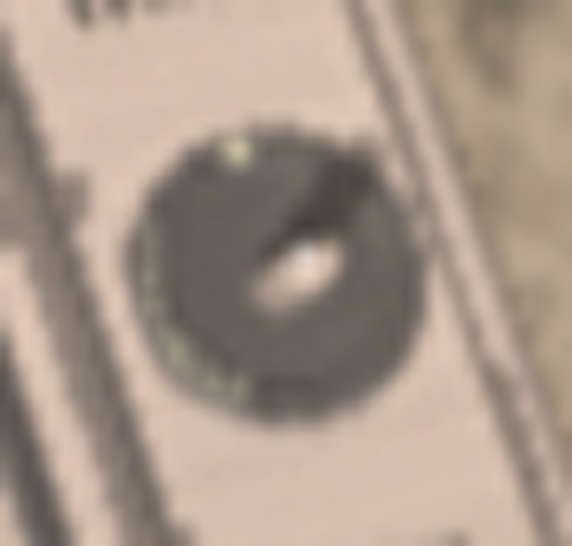

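```bash
cat > plan.py <<'E'
# plan x y z toolx_yaw_deg nrows : rows in tool axes; round to 2 decimals
import sys
from h import *
from scipy.spatial.transform import Rotation as Ro
def plan(T,yaw,n):
    s=env.get_state(); p=np.array(s["tcp_pos"]); R=Ro.from_rotvec(s["tcp_rot"])
    x0=R.as_matrix()[:,0]; y0=np.degrees(np.arctan2(x0[1],x0[0]))
    G=Ro.from_matrix(np.c_[[np.cos(np.radians(yaw)),np.sin(np.radians(yaw)),0],[np.sin(np.radians(yaw)),-np.cos(np.radians(yaw)),0],[0,0,-1]])
    rows=[];T=np.array(T)
    for k in range(n,0,-1):
        t=R.inv().apply((T-p)/k); dr=(R.inv()*G).as_rotvec()/k
        row=np.r_[np.round(t/.03,2),np.round(np.degrees(dr)/8,2)]; rows.append(row.tolist())
        p=p+R.apply(row[:3]*.03); R=R*Ro.from_rotvec(np.radians(row[3:]*8))
    for i in range(0,n,8): print(str(rows[i:i+8]).replace(" ","").replace("-0.0,","0,").replace("0.0,","0,"))
    print("start",s["clock"],s["tcp_pos"],"yaw",y0,"max",np.abs(rows).max())
if __name__=="__main__":
    a=list(map(float,sys.argv[1:5])); plan(a[:3],a[3],int(sys.argv[4+1]))
E
python3 plan.py .4536 .2333 .33 57.1 16
python3 - <<'E'
from h import *
c=cam("top")
print(atz(c,(360.8,235.7),.0645),atz(c,(362.588,235.294),.0875))
e=np.array([np.cos(np.radians(18.6)),np.sin(np.radians(18.6))]);print(e)
print("dot dir",[atz(c,(340+(235.5)/13-.5,215+154.5/13-.5),.0645)])
E
```

```text
[[-0.78,-0.58,0.16,0,0,0.84],[-0.84,-0.49,0.16,0,0,0.84],[-0.89,-0.38,0.15,0,0,0.84],[-0.93,-0.28,0.16,0,0,0.84],[-0.96,-0.16,0.15,0,0,0.84],[-0.97,-0.05,0.16,0,0,0.84],[-0.97,0.06,0.15,0,0,0.84],[-0.96,0.18,0.16,0,0,0.84]]
[[-0.93,0.29,0.15,0,0,0.84],[-0.89,0.39,0.16,0,0,0.84],[-0.84,0.49,0.15,0,0,0.84],[-0.78,0.59,0.16,0,0,0.84],[-0.7,0.68,0.15,0,0,0.84],[-0.62,0.75,0.16,0,0,0.83],[-0.52,0.82,0.15,0,0,0.84],[-0.43,0.88,0.16,0,0,0.83]]
start 1.85 [0.16714989 0.6022191  0.40469873] yaw 164.4849739312401 max 0.97
[ 0.48455466 -0.23093983  0.0645    ] [ 0.48140864 -0.2300706   0.0875    ]
[0.94776841 0.31895931]
dot dir [array([ 0.50600594, -0.22396307,  0.0645    ])]
```

```bash
python3 -m crank '[[[-0.78,-0.58,0.16,0,0,0.84],[-0.84,-0.49,0.16,0,0,0.84],[-0.89,-0.38,0.15,0,0,0.84],[-0.93,-0.28,0.16,0,0,0.84],[-0.96,-0.16,0.15,0,0,0.84],[-0.97,-0.05,0.16,0,0,0.84],[-0.97,0.06,0.15,0,0,0.84],[-0.96,0.18,0.16,0,0,0.84]]]' -1 40
python3 -m crank '[[[-0.93,0.29,0.15,0,0,0.84],[-0.89,0.39,0.16,0,0,0.84],[-0.84,0.49,0.15,0,0,0.84],[-0.78,0.59,0.16,0,0,0.84],[-0.7,0.68,0.15,0,0,0.84],[-0.62,0.75,0.16,0,0,0.83],[-0.52,0.82,0.15,0,0,0.84],[-0.43,0.88,0.16,0,0,0.83]]]'
python3 plan.py .4536 .2333 .212 57.1 8
```

```text
clock: 2.7
tcp_pos: [0.3109, 0.4171, 0.3673]
tcp_rot: [1.791, 2.58, 0.001]
wrist_force: [-0.5, -0.1, 0.3]
finger_gap: 0.0856
grip_force: 0.0
clock: 3.5
tcp_pos: [0.4544, 0.2322, 0.33]
tcp_rot: [2.763, 1.495, 0.001]
wrist_force: [0.2, -0.1, 0.3]
finger_gap: 0.0855
grip_force: 0.0
[[0,-0.01,0.49,0,0,-0.0],[0,0,0.49,0,0,-0.0],[0,-0.01,0.49,0,0,-0.01],[0,0,0.49,0,0,-0.0],[0,-0.01,0.49,0,0,-0.01],[0,0,0.49,0,0,-0.0],[0.01,-0.01,0.5,0,0,-0.01],[0,0,0.49,0,0,-0.0]]
start 3.5 [0.45439153 0.23218348 0.33004882] yaw 56.84773563059244 max 0.5
```

```bash
python3 -m crank '[[[0,0,0.6,0,0,0],[0,0,0.6,0,0,0],[0,0,0.6,0,0,0],[0,0,0.6,0,0,0],[0,0,0.6,0,0,0],[0,0,0.5,0,0,0],[0,0,0.42,0,0,0],[0,0,0,0,0,0]]]' 0
python3 plan.py .4536 .2333 .212 57.1 8; python3 -c "
from h import *
c=cam('scene');p=proj(c,[.455,.236,.04]);x,y=map(int,p);cv2.imwrite('pics/g1.png',cv2.resize(c['frame'][y-70:y+50,x-80:x+80],(640,480),interpolation=2))"
```

```text
clock: 4.3
tcp_pos: [0.4533, 0.233, 0.2111]
tcp_rot: [-2.759, -1.502, 0.004]
wrist_force: [0.1, -0.9, 0.1]
finger_gap: 0.043
grip_force: 0.0
[[0,0,0,0,0,0.0],[0,0,0,0,0,0.0],[0,0,-0.01,0,0,0.0],[0,0,0,0,0,0.0],[0,0,-0.01,0,0,0.0],[0,0,0,0,0,0.0],[0.01,0,-0.01,-0.01,0.01,0.0],[0,0,0,0,0,0.0]]
start 4.3 [0.45326872 0.23301195 0.2110607 ] yaw 57.11855037631915 max 0.01
```

View pics/g1.png

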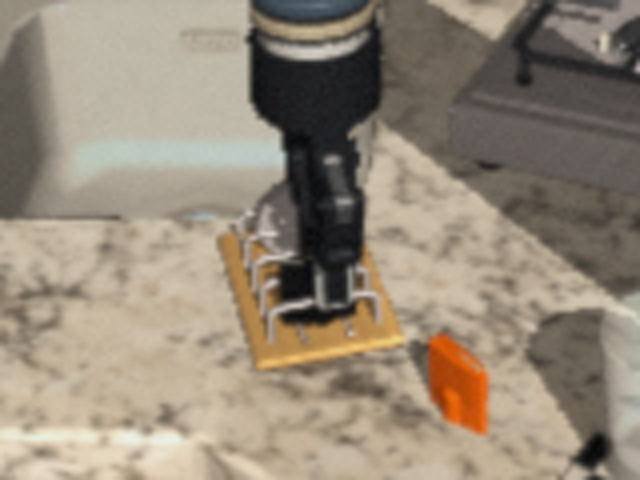

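The crop (around knob pixel (320,290) in it) shows the open fingers straddling the black knob above the wires, clear of the lid.

```bash
python3 -m crank '[[[0,0,-0.03,0,0,0],[0,0,0,0,0,0],[0,0,0,0,0,0],[0,0,0,0,0,0],[0,0,0,0,0,0],[0,0,0,0,0,0],[0,0,0,0,0,0],[0,0,0,0,0,0]]]' 1 60
python3 -m crank '[[[0,0,-0.2,0,0,0],[0,0,-0.4,0,0,0],[0,0,-0.6,0,0,0],[0,0,-0.7,0,0,0],[0,0,-0.8,0,0,0],[0,0,-0.8,0,0,0],[0,0,-0.5,0,0,0],[0,0,0,0,0,0]]]'
```

```text
clock: 5.15
tcp_pos: [0.4539, 0.2333, 0.2142]
tcp_rot: [2.759, 1.502, 0.003]
wrist_force: [0.1, -0.2, 7.1]
finger_gap: 0.0105
grip_force: 61.9
clock: 5.95
tcp_pos: [0.454, 0.2333, 0.336]
tcp_rot: [2.758, 1.502, 0.008]
wrist_force: [0.0, 0.0, -1.1]
finger_gap: 0.0106
grip_force: 61.1
```

```bash
python3 plan.py .4817 -.2320 .336 18.6 24; python3 -c "
from h import *
c=cam('scene');p=proj(c,[.455,.236,.15]);x,y=map(int,p);cv2.imwrite('pics/g2.png',cv2.resize(c['frame'][y-40:y+40,x-50:x+50],(750,600),interpolation=2))"
```

```text
[[-0.52,0.38,0,0,0,0.2],[-0.51,0.4,0,0,0,0.2],[-0.5,0.41,0,0,0,0.2],[-0.49,0.43,0,0,0,0.2],[-0.48,0.44,0,0,0,0.2],[-0.46,0.45,0,0,0,0.2],[-0.45,0.46,0,0,0,0.2],[-0.44,0.48,0,0,0,0.2]]
[[-0.42,0.49,0,0,0,0.2],[-0.41,0.5,0,0,0,0.2],[-0.4,0.51,0,0,0,0.2],[-0.38,0.52,0,0,0,0.2],[-0.37,0.53,0,0,0,0.2],[-0.35,0.54,0,0,0,0.2],[-0.34,0.55,0,0,0,0.2],[-0.32,0.56,0,0,0,0.2]]
[[-0.3,0.57,0,0,0,0.2],[-0.29,0.58,0,0,-0.01,0.2],[-0.27,0.59,0,0,0,0.2],[-0.26,0.6,0,0,-0.01,0.2],[-0.24,0.6,0,0,0,0.2],[-0.22,0.61,0,0,-0.01,0.21],[-0.2,0.62,-0.01,0,0,0.2],[-0.19,0.62,0,0.01,-0.01,0.21]]
start 5.95 [0.45396969 0.23334416 0.33596729] yaw 57.13410946825854 max 0.62
```

View pics/g2.png

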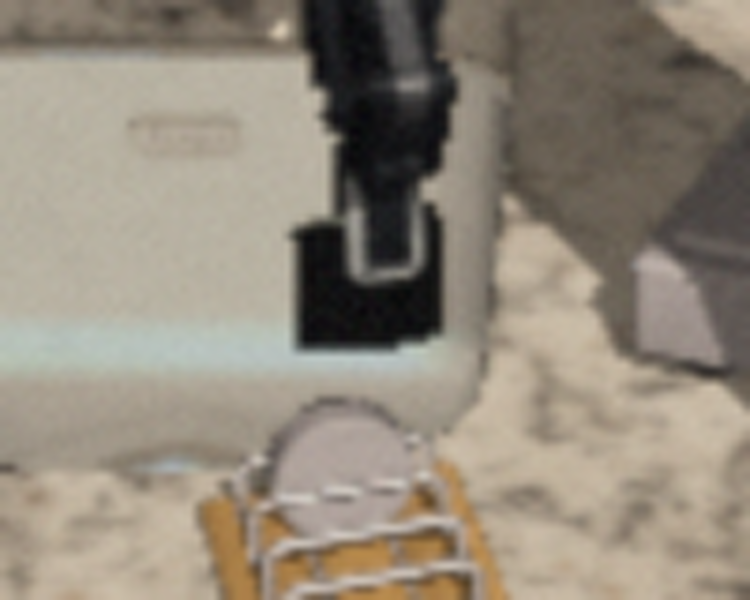

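The knob hangs upright in the grip, its nose at the left (crop (298,230)) and its tail at the right (440,210). The lid is still in its slot at (345,465).

```bash
python3 -m crank '[[[-0.52,0.38,0,0,0,0.2],[-0.51,0.4,0,0,0,0.2],[-0.5,0.41,0,0,0,0.2],[-0.49,0.43,0,0,0,0.2],[-0.48,0.44,0,0,0,0.2],[-0.46,0.45,0,0,0,0.2],[-0.45,0.46,0,0,0,0.2],[-0.44,0.48,0,0,0,0.2]]]'
python3 -m crank '[[[-0.42,0.49,0,0,0,0.2],[-0.41,0.5,0,0,0,0.2],[-0.4,0.51,0,0,0,0.2],[-0.38,0.52,0,0,0,0.2],[-0.37,0.53,0,0,0,0.2],[-0.35,0.54,0,0,0,0.2],[-0.34,0.55,0,0,0,0.2],[-0.32,0.56,0,0,0,0.2]]]'
python3 -m crank '[[[-0.3,0.57,0,0,0,0.2],[-0.29,0.58,0,0,0,0.2],[-0.27,0.59,0,0,0,0.2],[-0.26,0.6,0,0,0,0.2],[-0.24,0.6,0,0,0,0.2],[-0.22,0.61,0,0,0,0.2],[-0.2,0.62,0,0,0,0.2],[-0.19,0.62,0,0,0,0.2]]]'
python3 -m crank '[[[0,0,0.15,0,0,0],[0,0,0.2,0,0,0],[0,0,0.15,0,0,0],[0,0,0,0,0,0],[0,0,0,0,0,0],[0,0,0,0,0,0],[0,0,0,0,0,0],[0,0,0,0,0,0]]]'
python3 - <<'E'
from h import *
s=env.get_state();print(s["clock"],s["tcp_pos"],s["tcp_rot"])
from scipy.spatial.transform import Rotation as Ro
M=Ro.from_rotvec(s["tcp_rot"]).as_matrix(); print("tool x yaw",np.degrees(np.arctan2(M[1,0],M[0,0])),M[:,2])
out=[]
for n,h in(("scene",40),("top",40)):
    c=cam(n); x,y=map(int,proj(c,[.4845,-.231,.11])); a=c["frame"][y-40:y+40,x-50:x+50].copy()
    o=s["tcp_pos"]+M@np.array([.003,0,.2012]);nose=s["tcp_pos"]+M@np.array([.027,0,.1592]); tail=s["tcp_pos"]+M@np.array([-.019,0,.1572]);tb=s["tcp_pos"]+M@np.array([-.019,0,.2012]);nb=s["tcp_pos"]+M@np.array([.027,0,.2012])
    b=cv2.resize(a,(400,320),interpolation=2)
    b=np.clip(b*1.6,0,255).astype(np.uint8)
    raw=b.copy()
    for P,col in((o,(0,0,255)),(nose,(0,255,0)),(tail,(255,0,0)),(tb,(255,255,0)),(nb,(0,255,255)),(np.array([.4845,-.231,.0875]),(255,0,255))):
        q=(proj(c,P)-[x-50,y-40]+.5)*4; cv2.circle(b,tuple(int(v) for v in q),2,col,-1)
    out.append(np.hstack([raw,b]))
    print(n,[(np.round(r["at"],1),round(r["p"],2)) for q in("knob","knob_nose","spindle_tip") for r in vision.pinpoint(q,n)[:2]],proj(c,o),proj(c,nose))
cv2.imwrite("pics/h1.png",np.vstack(out)[:600])
E
```

```text
clock: 6.8
tcp_pos: [0.4622, 0.0772, 0.3323]
tcp_rot: [-2.909, -1.183, 0.004]
wrist_force: [-0.7, -0.3, -0.4]
finger_gap: 0.0105
grip_force: 61.1
clock: 7.6
tcp_pos: [0.471, -0.0773, 0.3322]
tcp_rot: [-3.022, -0.851, 0.003]
wrist_force: [-0.2, -0.0, -0.3]
finger_gap: 0.0105
grip_force: 61.1
clock: 8.4
tcp_pos: [0.4811, -0.233, 0.3325]
tcp_rot: [-3.099, -0.508, 0.002]
wrist_force: [0.4, 0.8, 0.3]
finger_gap: 0.0103
grip_force: 61.1
clock: 9.2
tcp_pos: [0.4814, -0.232, 0.3186]
tcp_rot: [3.099, 0.511, 0.001]
wrist_force: [0.0, 0.3, -0.7]
finger_gap: 0.0106
grip_force: 61.1
9.2 [ 0.48136474 -0.23197399  0.31856154] [3.09930207e+00 5.11442481e-01 5.38831617e-04]
tool x yaw 18.740848187667858 [ 3.99584260e-04 -3.14344557e-04 -9.99999871e-01]
scene [(array([264.3, 298.2]), 0.8), (array([331.4, 169.6]), 0.59), (array([271.9, 285.4]), 0.53), (array([326.3, 159.2]), 0.52)] [331.89538676 171.67046887] [325.13040964 157.82227001]
top [(array([379.7, 166.7]), 0.61)] [365.97745409 231.59575911] [366.5248075  217.00470389]
```

View pics/h1.png

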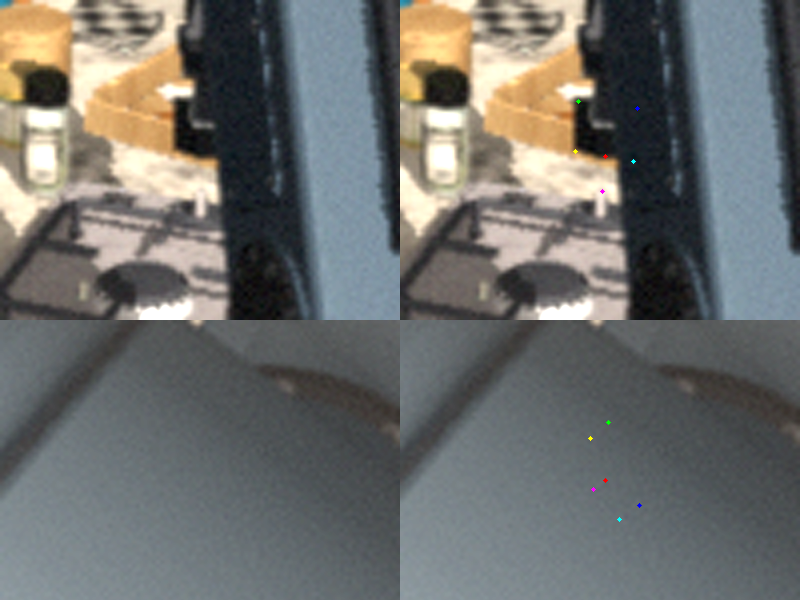

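The scene crop shows the knob's nose edge at about raw column 174, some 4 px left of where I predicted it. The spindle at (201,190) lies where predicted. The top camera is blocked by the arm. So I'll measure the knob's offset along the nose direction.

```bash
python3 - <<'E'
from h import *
from scipy.spatial.transform import Rotation as Ro
s=env.get_state(); M=Ro.from_rotvec(s["tcp_rot"]).as_matrix()
F=[]
for i in range(6): c=cam("scene"); F.append(c["frame"].astype(float)); 
f=np.mean(F,0); g=f.mean(2)
nb=lambda x,y,z:proj(c,s["tcp_pos"]+M@np.array([x,y,z]))
for z in(.165,.175,.185,.195):
    print("nose pred",[np.round(nb(.027,y,z),2) for y in(-.002,.002)])
print("du per mm tool x",nb(.028,0,.18)-nb(.027,0,.18),"tool y",nb(.027,.001,.18)-nb(.027,0,.18))
x0=318;print("cols",x0)
for r in range(156,176): print(r,np.round(g[r,x0:340]).astype(int))
print("bottom pred",nb(.003,0,.2012),nb(.013,0,.2012))
sp=np.array([.4845,-.231,.0875]); print("sp",proj(c,sp),proj(c,sp-[0,0,.02]),"d/dhobx mm",proj(c,sp+.001*np.array([.948,.319,0]))-proj(c,sp),"hoby",proj(c,sp+.001*np.array([-.319,.948,0]))-proj(c,sp))
for r in range(176,192): print(r,np.round(g[r,322:341]).astype(int))
E
```

```text
nose pred [array([324.9, 159.9]), array([325.26, 159.41])]
nose pred [array([324.71, 162.92]), array([325.07, 162.43])]
nose pred [array([324.52, 165.92]), array([324.88, 165.42])]
nose pred [array([324.33, 168.9 ]), array([324.69, 168.4 ])]
du per mm tool x [-0.31567817 -0.05090966] tool y [ 0.09108582 -0.1241814 ]
cols 318
156 [ 97 100 113 136 158 168 167 162 161 157 142  87  34  19  19  23  23  19
  20  18  18  20]
157 [108 108 111 118 142 143 122  84  79  78  93  65  33  24  24  24  24  21
  20  20  19  20]
158 [106 107 108 112 115 100  63  29  21  24  40  42  29  23  22  26  24  21
  19  20  18  19]
159 [105 104 106 108 110 105  63  22   9  11  32  37  29  24  23  24  22  20
  20  18  20  20]
160 [102 101 101 101 103  99  60  22  10  13  36  35  27  21  24  24  23  22
  17  19  17  20]
161 [103  94  80  77  77  74  45  19   8  17  44  37  26  23  23  23  22  19
  21  17  16  20]
162 [119 120 100  88  85  80  48  17   8  13  43  40  31  27  23  23  24  19
  20  19  20  17]
163 [103 107 109 109 108 101  55  19   9  12  32  52  57  49  44  44  30  22
  19  20  17  19]
164 [102 101 
[... 1869 characters left out ...]
139 150 112  55  26  27  24
  20]
183 [120 115  98  84  67  56  67  73 130 144 108 112 130  99  50  25  23  18
  18]
184 [102  80  64  62  47  32  34  58 129 141  97  66  66  62  38  25  20  20
  19]
185 [ 90  79  61  70  52  36  32  65 129 140  89  54  51  46  31  23  20  22
  18]
186 [ 64  51  49  56  52  50  46  72 124 131  84  55  51  49  34  23  22  20
  19]
187 [45 47 54 53 56 61 60 67 89 90 67 55 53 53 37 25 24 24 22]
188 [46 50 53 50 54 59 60 65 70 70 67 65 61 56 39 25 21 25 25]
189 [57 55 60 60 53 50 51 54 57 61 62 64 65 62 46 27 23 22 22]
190 [54 56 75 87 78 72 76 73 69 69 70 72 73 72 54 32 24 22 24]
191 [ 56  64  62  63  64  68  95  93  93  95  96 110 117 116  84  43  25  24
  23]
```

```bash
python3 -m crank '[[[-0.11,0,0.01,0,0.12,0],[-0.11,0,0.01,0,0.13,0],[-0.11,0,0.01,0,0.12,0],[-0.11,0,0,0,0.13,0],[0,0,0,0,0,0],[0,0,0,0,0,0],[0,0,0,0,0,0],[0,0,0,0,0,0]]]'
cat > meas.py <<'E'
from h import *
from scipy.spatial.transform import Rotation as Ro
s=env.get_state(); M=Ro.from_rotvec(s["tcp_rot"]).as_matrix(); print(s["clock"],s["tcp_pos"],"z",M[:,2],s["wrist_force"])
g=np.mean([ (cam("scene")["frame"].astype(float)) for i in range(6)],0).mean(2); c=cam("scene")
def cross(a):  # first falling 50% crossing
    hi=a[:4].mean(); lo=a.min(); m=(hi+lo)/2; i=np.argmax(a<m); return i-1+(a[i-1]-m)/(a[i-1]-a[i])
o,e=np.array([.4845,-.231,0]),np.array([.948,.319,0])
for r in range(158,172): print(r,round(318+cross(g[r,318:330]),2))
for col in range(323,335):
    a=g[165:178,col]; m=60; i=np.argmax(a>m); print(col,round(165+i-1+(m-a[i-1])/(a[i]-a[i-1]),2),end="; ")
print("\nvertical at nose: slope du/dv",(lambda a,b:(b-a)[0]/(b-a)[1])(proj(c,o+.029*e+[0,0,.15]),proj(c,o+.029*e+[0,0,.11])))
# ideal outline for an upright knob whose origin is over the spindle axis, height h
h=s["tcp_pos"][2]-.2
for x,y in((24,2),(24,-2),(11,6),(0,10),(-5,10)): print((x,y),np.round(proj(c,o+[0,0,h]+x/1000*e+y/1000*np.array([-.319,.948,0])),2),end=" ")
print("\nspindle rows",[np.round(g[r,326:336]).astype(int).tolist() for r in(184,185,186)])
E
python3 meas.py
```

```text
clock: 10.7
tcp_pos: [0.469, -0.2363, 0.3171]
tcp_rot: [-3.087, -0.509, -0.108]
wrist_force: [0.3, -0.1, -0.4]
finger_gap: 0.0104
grip_force: 61.1
10.7 [ 0.46896108 -0.23631567  0.31711714] z [ 0.06625203  0.02221558 -0.99755558] [ 0.31073219 -0.13789988 -0.38946394]
158 325.08
159 325.06
160 324.9
161 324.18
162 323.66
163 324.09
164 324.19
165 324.02
166 323.95
167 323.96
168 323.86
169 323.45
170 324.25
171 325.94
323 165.68; 324 169.87; 325 170.22; 326 170.61; 327 171.14; 328 171.48; 329 172.03; 330 172.23; 331 172.23; 332 172.27; 333 165.09; 334 172.77; 
vertical at nose: slope du/dv -0.06122480604360193
(24, 2) [324.08 170.73] (24, -2) [324.44 170.22] (11, 6) [327.81 171.92] (0, 10) [330.94 173.02] (-5, 10) [332.53 173.29] 
spindle rows [[45, 33, 33, 56, 127, 140, 93, 64, 68, 72], [51, 36, 34, 64, 128, 137, 91, 55, 50, 50], [51, 50, 45, 71, 124, 130, 85, 53, 50, 49]]
```

```bash
python3 -m crank '[[[0.05,0,0.1,0,-0.06,0],[0.05,0,0.1,0,-0.06,0],[0.05,0,0.2,0,0,0],[0,0,0.2,0,0,0],[0,0,0.1,0,0,0],[0,0,0,0,0,0],[0,0,0,0,0,0],[0,0,0,0,0,0]]]'
python3 - <<'E'
from h import *
s=env.get_state()
c=cam("scene"); f=np.mean([cam("scene")["frame"].astype(float) for i in range(6)],0); 
a=f[150:198,305:361]; cv2.imwrite("pics/h2.png",np.clip(cv2.resize(a,None,fx=13,fy=12,interpolation=2)*1.5,0,255).astype(np.uint8))
print(s["tcp_pos"],s["wrist_force"])
E
```

```text
clock: 11.85
tcp_pos: [0.4742, -0.2346, 0.2965]
tcp_rot: [-3.09, -0.509, -0.082]
wrist_force: [0.3, -0.3, -0.0]
finger_gap: 0.01
grip_force: 61.1
[ 0.47420359 -0.23459148  0.29650912] [ 0.33680048 -0.32995219 -0.04808438]
```

View pics/h2.png

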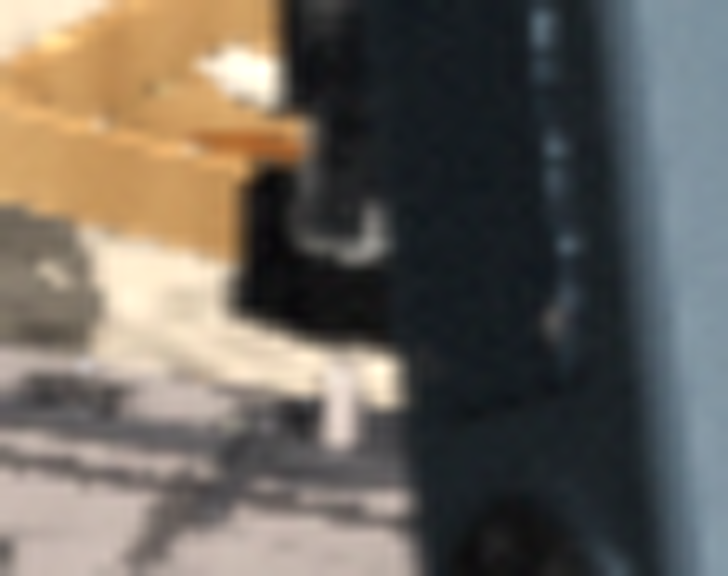

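The knob's nose edge is at x≈240, near vertical. The spindle (322–357, top at 365) stands below the boss. The relative spacing suggests the knob still needs about 1 mm towards the back, so I'll nudge it and probe down gently.

```bash
python3 -m crank '[[[0.01,0,0.1,0,0,0],[0,0,0.1,0,0,0],[0,0,0.1,0,0,0],[0,0,0.05,0,0,0],[0,0,0.05,0,0,0],[0,0,0.05,0,0,0],[0,0,0,0,0,0],[0,0,0,0,0,0]]]'
```

```text
clock: 13.0
tcp_pos: [0.475, -0.2342, 0.2835]
tcp_rot: [-3.09, -0.51, -0.082]
wrist_force: [-2.8, -0.2, 7.7]
finger_gap: 0.0103
grip_force: 62.3
```

```bash
python3 -m crank '[[[0,0,0.05,0,0,0],[0,0,0.05,0,0,0],[0,0,0.05,0,0,0],[0,0,0.05,0,0,0],[0,0,0,0,0,0],[0,0,0,0,0,0],[0,0,0,0,0,0],[0,0,0,0,0,0]]]'; python3 -c "
from h import *
print(env.get_state()['torque'])"
```

```text
clock: 13.8
tcp_pos: [0.4751, -0.2341, 0.282]
tcp_rot: [-3.092, -0.512, -0.084]
wrist_force: [-9.5, 3.8, 40.3]
finger_gap: 0.0102
grip_force: 66.8
[0.72627695 1.68552958 0.06198786]
```

Blocked on the tip: 40 N, spindle pressed to its stop. The contact line of action and the lateral force both suggest the knob is too far towards +x. I'll ease off to spring load and slide it back.

```bash
python3 -m crank '[[[0,0,-0.07,0,0,0],[0,0,-0.06,0,0,0],[0,0,0,0,0,0],[0,0,0,0,0,0],[0,0,0,0,0,0],[0,0,0,0,0,0],[0,0,0,0,0,0],[0,0,0,0,0,0]]]'; python3 -c "
from h import *
print(env.get_state()['torque'])"
python3 -m crank '[[[-0.02,0,0,0,0,0],[-0.02,0,0,0,0,0],[-0.02,0,0,0,0,0],[0,0,0,0,0,0],[0,0,0,0,0,0],[0,0,0,0,0,0],[0,0,0,0,0,0],[0,0,0,0,0,0]]]'; python3 -c "
from h import *
print(env.get_state()['torque'])"
```

```text
clock: 14.6
tcp_pos: [0.4751, -0.2341, 0.2829]
tcp_rot: [-3.091, -0.51, -0.083]
wrist_force: [-4.3, 1.8, 18.2]
finger_gap: 0.0103
grip_force: 63.6
[0.24692613 0.84800587 0.03654385]
clock: 15.4
tcp_pos: [0.4742, -0.2344, 0.2829]
tcp_rot: [-3.091, -0.509, -0.087]
wrist_force: [-1.0, 3.2, 18.1]
finger_gap: 0.0103
grip_force: 63.5
[0.74230471 0.09041603 0.01204624]
```

```bash
python3 -m crank '[[[-0.01,0,-0.05,0,0,0],[-0.02,0,0,0,0,0],[-0.02,0,0,0,0,0],[0,0,0,0,0,0],[0,0,0,0,0,0],[0,0,0,0,0,0],[0,0,0,0,0,0],[0,0,0,0,0,0]]]'; python3 -c "
from h import *
print(env.get_state()['torque'])"
python3 -m crank '[[[-0.02,0,0,0,0,0],[-0.02,0,0,0,0,0],[0,0,0,0,0,0],[0,0,0,0,0,0],[0,0,0,0,0,0],[0,0,0,0,0,0],[0,0,0,0,0,0],[0,0,0,0,0,0]]]'; python3 -c "
from h import *
print(env.get_state()['torque'])"
```

```text
clock: 16.2
tcp_pos: [0.4722, -0.2356, 0.282]
tcp_rot: [-3.091, -0.509, -0.083]
wrist_force: [1.1, -1.7, -0.4]
finger_gap: 0.0104
grip_force: 61.1
[-0.35495322 -0.16322326 -0.05673532]
clock: 17.0
tcp_pos: [0.4713, -0.2357, 0.2821]
tcp_rot: [-3.091, -0.509, -0.084]
wrist_force: [5.4, -1.1, -3.0]
finger_gap: 0.0105
grip_force: 60.8
[-0.16697736 -0.9534731   0.02081075]
```

It popped in: the force dropped to zero and then a lateral wall force appeared. I'll undo the last slide and push down.

```bash
python3 -m crank '[[[0.03,0,0,0,0,0],[0,0,0.05,0,0,0],[0,0,0.05,0,0,0],[-0.01,0,0.05,0,0,0],[0,0,0.05,0,0,0],[0,0,0,0,0,0],[0,0,0,0,0,0],[0,0,0,0,0,0]]]'; python3 -c "
from h import *
print(env.get_state()['torque'])"
```

```text
clock: 17.8
tcp_pos: [0.4719, -0.2356, 0.2763]
tcp_rot: [-3.091, -0.51, -0.083]
wrist_force: [2.5, -3.2, 2.2]
finger_gap: 0.0099
grip_force: 61.5
[-0.64358502 -0.47647292 -0.03288224]
```

```bash
python3 -m crank '[[[0,0.02,0.05,0,0,0],[0,0,0.05,0,0,0],[0,0,0.05,0,0,0],[0,0,0.05,0,0,0],[0,0,0,0,0,0],[0,0,0,0,0,0],[0,0,0,0,0,0],[0,0,0,0,0,0]]]'; python3 -c "
from h import *
print(env.get_state()['torque'])"
```

```text
clock: 18.6
tcp_pos: [0.4722, -0.2357, 0.2702]
tcp_rot: [-3.09, -0.509, -0.082]
wrist_force: [2.3, -1.9, 4.1]
finger_gap: 0.0104
grip_force: 61.7
[-0.31287712 -0.42815413 -0.07769637]
```

```bash
python3 -m crank '[[[0,0.01,0.05,0,0,0],[0,0,0.05,0,0,0],[0,0,0,0,0,0],[0,0,0,0,0,0],[0,0,0,0,0,0],[0,0,0,0,0,0],[0,0,0,0,0,0],[0,0,0,0,0,0]]]'
python3 -m crank '[[[0,0,0.05,0,0,0],[0,0,0.05,0,0,0],[0,0,0,0,0,0],[0,0,0,0,0,0],[0,0,0,0,0,0],[0,0,0,0,0,0],[0,0,0,0,0,0],[0,0,0,0,0,0]]]'
```

```text
clock: 19.4
tcp_pos: [0.4723, -0.2358, 0.2683]
tcp_rot: [-3.09, -0.51, -0.082]
wrist_force: [0.2, 0.6, 14.5]
finger_gap: 0.0104
grip_force: 63.2
clock: 20.2
tcp_pos: [0.4723, -0.2357, 0.2678]
tcp_rot: [-3.091, -0.511, -0.083]
wrist_force: [-5.4, 1.6, 33.3]
finger_gap: 0.0104
grip_force: 65.9
```

The stop is at z≈0.268, exactly 15 mm (the bore depth) below the earlier blocked-at-stop height. I'll ease to about 15 N and look.

```bash
python3 -m crank '[[[0,0,-0.05,0,0,0],[0,0,-0.02,0,0,0],[0,0,0,0,0,0],[0,0,0,0,0,0],[0,0,0,0,0,0],[0,0,0,0,0,0],[0,0,0,0,0,0],[0,0,0,0,0,0]]]'
python3 - <<'E'
from h import *
f=np.mean([cam("scene")["frame"].astype(float) for i in range(4)],0); 
a=f[150:198,305:361]; cv2.imwrite("pics/h3.png",np.clip(cv2.resize(a,None,fx=13,fy=12,interpolation=2)*1.5,0,255).astype(np.uint8))
E
```

```text
clock: 21.0
tcp_pos: [0.4723, -0.2358, 0.2682]
tcp_rot: [-3.09, -0.51, -0.082]
wrist_force: [-1.5, -0.0, 19.5]
finger_gap: 0.0106
grip_force: 63.9
```

View pics/h3.png

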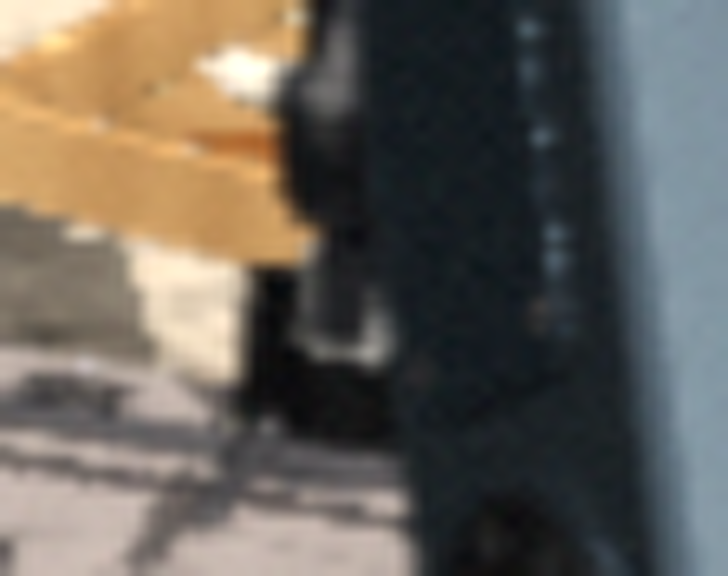

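The picture shows the knob upright, its nose edge at x≈240–250 matching the vertical. Its underside (row ~430) is down at the bezel, the spindle is fully covered, and the spindle is pressed with about 20 N.

```bash
python3 -c "
from cell import env
print(env.close_job())"
```

```text
the job is handed in; nothing more can be done
None
```

I handed the job in with the gripper still holding the knob fully home on the spindle, nose to the back, pressed to the spring's stop with about 20 N. The jar lid, salt shaker and spice jar were not touched, and no verdict came back.

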